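# Put the tools back on their shadow tiles

### The arm

A 6-joint arm with a two-finger parallel gripper is mounted at the origin on a cart in front of the work surface, level with it; the furniture and walls round the work are solid. World frame = base frame: x ahead of the robot, y to its left, z up, the work surface at z = 0. Lengths are in mm, angles in rad, forces in N, time in s.
With the tool pointing down it reaches from about 275 to 1000 mm from the base axis. Payload 8.4 kg.
Tool frame: the origin (TCP) lies midway between the tips of the shut fingers; the grasp point (between the pads) lies 19 mm behind it; z points along the fingers, y is the line along which they close (so a half turn about z gives the same grasp; the last joint's range is limited). The gripper opens to 85 mm and grips with 20 to 120 N. Pads are 22 mm wide; open, the fingers measure 114 mm over their backs; the gripper's body (76 mm by 85 mm) begins 54 mm behind the grasp point. The pads swing forward as they close: fully open they stand 13 mm farther back than shut.
Start: joints at [1.113, 0.353, 1.633, -0, 1.155, -0.002], TCP at [275.112, 561.196, 231.281] pointing down, gripper open.
Joint ranges: [-2.63, 2.63], [-0.92, 2.1], [0.06, 2.66], [-1.3, 4.44], [0, 2.69], [-3.02, 3.02]. Speed limits (rad/s): [2.22, 2.22, 2.79, 3.14, 3.14, 3.14].

### API

Orientations are given as [roll, pitch, yaw] about the fixed x, y, z axes, in that order (R = Rz(yaw) Ry(pitch) Rx(roll)).
In Python, from rig import monitor, imaging, r gives the robot as it stands.
- The arm moves only by the tool drive_tool, never from a script. Its argument "plan" is a list of rows, each an object of numbers: "x", "y", "z": the shift along the tool's x, y, z in units of 50 mm (1.0 is 50 mm); "ax", "ay", "az": the turn, a rotation vector about the tool's x, y, z in units of 6 degrees (1.0 is 6 degrees); "hand": the finger opening in mm, from 0 to 85.4. In form: [{"x": .., "y": .., "z": .., "ax": .., "ay": .., "az": .., "hand": ..}, ...]. A call has 1 to 8 rows; each row is the pose to reach, as a shift and turn from the pose commanded when the call began, along the tool's axes at that moment; what a row does not reach only later rows make up. A row lasts 1/10 s, in which the tool goes at most 50 mm and 8.59 degrees, less where a joint would pass 70% of its speed; a pose out of reach is approached as far as the arm can. A call with a gripper value outside its range is refused whole. The fingers move at their own pace and stop on an object; "grip_force" is the grip in N (left out, the last holds). Time passes only in rows, so rows that repeat a pose let the fingers close. It gives the time, the measured TCP pose, the force, the opening and the grip force at its end, in the units of the state.
- monitor.sense(): the state, without advancing time (a new reading comes with each control period).
- imaging.grab_frame(name): name is "side" or "top" or "wrist"; returns the picture (384x512x3 uint8, red, green, blue); there is no depth.
- imaging.camera_info(name): a dict with "mtx" (3x3 intrinsics, pixels), "R" (3x3) and "t" (3): a world point X has camera coordinates R X + t. Camera axes: x right, y down, z forward; pixel columns grow to the right and rows downward; lengths in mm; the calibration is good to about 2 mm. A picture is of the moment at which its call begins: read the wrist's pose just before it. camera_info takes no time and is no camera call; for the wrist camera it gives the pose at the moment of the call.
- r.sign_off(): hands the job in; it is judged then, once.
The state is a dict: "clock": time; "qpos": joint angles; "qvel": joint speeds; "joint_efforts": joint torques, N m; "eef_pos": TCP position; "tcp_rot": TCP orientation; "contact_force": force on the tool from outside, world axes, zero at the start; "wrist_torque": the same for the moment, N m; "opening": opening from 0.0 (shut) to 1.0 (fully open); "grasp_force": force on a finger pad.
Only numpy, scipy, OpenCV 4.12 (cv2) and the standard library are available. Lean on these libraries where they do the work, as an engineer would, in place of code of your own. Each camera call takes 0.05 s, during which the arm holds its last target. There are 200 camera calls.

### The job

Put four loose things back on the yellow shadow tiles on the bench: the longer combination wrench, the shorter combination wrench, the red pliers and the roll of black tape. Lay each one flat on the tile that bears its own silhouette (the two wrenches by their length), centred on the silhouette to about a centimetre and lying along it; which end points which way does not matter.

Things in the scene. Friction and masses are not known exactly. Their poses are not given: they have to be found in the camera images.
- wrench_long: The longer of the two bright steel combination wrenches: 170 mm long, lying flat, heads 30 mm and 25 mm wide and 10 mm high, straight shank 12 mm wide and 8 mm thick whose top is about 9 mm above its support; 0.11 kg (about). Origin at the middle of its length and width, on the underside (it may be grasped across the shank there). y along its length, z up.
- wrench_short: The shorter of the two bright steel combination wrenches: 140 mm long, lying flat, heads 24 mm and 20 mm wide and 9 mm high, straight shank 10 mm wide and 7 mm thick whose top is about 8 mm above its support; 0.07 kg (about). Origin at the middle of its length and width, on the underside (it may be grasped across the shank there). y along its length, z up.
- pliers: Combination pliers with red grips, rigid (they do not open), lying flat: 149 mm long, 74 mm wide over the ends of the grips, 14 mm high. Origin at the middle of that length and width, on the underside. y along the length towards the ends of the grips, z up; the steel jaws point to -y. About 0.24 kg. They can be grasped across the steel head, where it is 30 to 34 mm wide, 12 to 30 mm from the origin towards -y.
- tape_roll: Roll of black tape lying flat, 58 mm across and 19 mm high, to be grasped over its outside (it is solid to the gripper, also in the middle); 0.05 kg. Origin at its centre on the underside, z up; its yaw does not matter.
- tile_long: Fixed flat yellow tile, 186 x 56 mm and 4 mm thick with a steel dot in each corner, that bears a black life-size silhouette of the longer wrench (170 mm). Origin at the centre of tile and silhouette, on the tile's underside (bench level; the tile's top is 4 mm higher); z up, y along the silhouette's length. (The fixed vise at the bench's front is 150 mm high).
- tile_short: Fixed flat yellow tile, 158 x 50 mm and 4 mm thick with a steel dot in each corner, that bears a black life-size silhouette of the shorter wrench (140 mm). Origin at the centre of tile and silhouette, on the tile's underside (bench level; the tile's top is 4 mm higher); z up, y along the silhouette's length.
- tile_pliers: Fixed flat yellow tile, 165 x 90 mm and 4 mm thick with a steel dot in each corner, that bears a black life-size silhouette of the pliers. Origin at the centre of tile and silhouette, on the tile's underside (bench level; the tile's top is 4 mm higher); z up, y along the silhouette's length, towards the grips.
- tile_tape: Fixed flat yellow tile, 80 x 80 mm and 4 mm thick with a steel dot in each corner, that bears a black life-size silhouette of the tape roll (a black ring 57 mm across). Origin at the centre of tile and silhouette, on the tile's underside (bench level; the tile's top is 4 mm higher); z up. (A shelf overhangs the back of the bench: do not swing the arm out there).

How it is judged (in metres and radians):
At the end, for the whole second after the job is handed in: Each of the four things lies flat (tilt under 0.12 rad), at rest, on its own tile: origin within 12 mm of the tile's centre horizontally and 1 to 8 mm above the tile's underside; wrenches and pliers along their silhouettes within 0.17 rad, either way round (horizontal distance between wrench_long and tile_long below 0.012 m and z of wrench_long in the frame of tile_long between 0.001 and 0.008 m and angle between each of wrench_long, wrench_short, pliers, tape_roll's own z axis and vertical below 0.12 rad and linear speed of each of wrench_long, wrench_short, pliers, tape_roll below 0.02 m/s and angular speed of each of wrench_long, wrench_short, pliers, tape_roll below 0.2 rad/s and angle between the y axis of wrench_long and the y axis of tile_long, either way round below 0.17 rad and horizontal distance between wrench_short and tile_short below 0.012 m and z of wrench_short in the frame of tile_short between 0.001 and 0.008 m and angle between the y axis of wrench_short and the y axis of tile_short, either way round below 0.17 rad and horizontal distance between pliers and tile_pliers below 0.012 m and z of pliers in the frame of tile_pliers between 0.001 and 0.008 m and angle between the y axis of pliers and the y axis of tile_pliers, either way round below 0.17 rad and horizontal distance between tape_roll and tile_tape below 0.012 m and z of tape_roll in the frame of tile_tape between 0.001 and 0.008 m); the robot touches nothing.
It also fails if it takes over 120 s, if anything falls off the work surface, if the arm or the gripper's body presses on something with over 40 N, if the wrist force passes 120 N, or if a joint passes its speed limit or range.

## Working session

There is one attempt and no reset: what is moved stays moved. The work goes in short steps, Python scripts to look and compute and a tool call to move; the robot and the scene stay as the last step left them, time stands still between calls to the robot, and variables do not carry over. Pictures are saved under pics/ and viewed, at most 14 in all, crops included, and the job is handed in when it is done.

Besides the shell and the picture viewer there is one more tool, called after ">>>" by a JSON object that holds its "api" and its "payload". drive_tool: Moves the arm, as the interface text tells. Its arguments: {"type":"object","properties":{"plan":{"type":"array","items":{"type":"object","properties":{"x":{"type":"number"},"y":{"type":"number"},"z":{"type":"number"},"ax":{"type":"number"},"ay":{"type":"number"},"az":{"type":"number"},"hand":{"type":"number"}}}},"grip_force":{"type":"number"}},"required":["plan"]}

```bash
ls; mkdir -p pics; python3 - <<'E'
from rig import monitor, imaging, r
import cv2
s=monitor.sense();print({k:s[k] for k in('clock','eef_pos','tcp_rot','opening')})
for n in('top','side','wrist'):
    im=imaging.grab_frame(n);cv2.imwrite(f'pics/{n}0.png',im[...,::-1])
    c=imaging.camera_info(n);print(n,c)
E
```

```text
pics
{'clock': 0.0, 'eef_pos': array([274.89503697, 560.76083474, 230.55598292]), 'tcp_rot': array([-3.14018763e+00, -6.51496998e-06,  2.68580450e+00]), 'opening': 1.0000833616195701}
top {'mtx': array([[498.45105341,   0.        , 243.72732572],
       [  0.        , 498.45105341, 193.7482992 ],
       [  0.        ,   0.        ,   1.        ]]), 'R': array([[-0.0287472 , -0.99929307, -0.02422743],
       [-0.99263364,  0.03139265, -0.11701694],
       [ 0.11769478,  0.02068506, -0.99283436]]), 't': array([  26.86752678,  504.96363441, 1305.80753916])}
side {'mtx': array([[404.24258253,   0.        , 258.44078851],
       [  0.        , 404.24258253, 202.92806359],
       [  0.        ,   0.        ,   1.        ]]), 'R': array([[ 0.84723582, -0.53117945,  0.00631244],
       [-0.25996142, -0.42494503, -0.8670881 ],
       [ 0.46326183,  0.73298711, -0.49811482]]), 't': array([-419.58714726,  161.15564088,  920.69541211])}
wrist {'mtx': array([[331.26756759,   0.        , 256.78218707],
       [  0.        , 331.26756759, 193.57629691],
       [  0.        ,   0.        ,   1.        ]]), 'R': array([[ 4.41209665e-01,  8.97403728e-01, -7.61663677e-04],
       [ 8.64380469e-01, -4.24745306e-01,  2.69142768e-01],
       [ 2.41206210e-01, -1.19406758e-01, -9.63099990e-01]]), 't': array([-624.15314462,  -35.0716337 ,  378.32339937])}
```

```bash
python3 -c "
import cv2
cv2.imwrite('pics/top0b.png',cv2.resize(cv2.imread('pics/top0.png'),(800,600),interpolation=cv2.INTER_CUBIC))"
```

```text
(no output)
```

View pics/top0b.png

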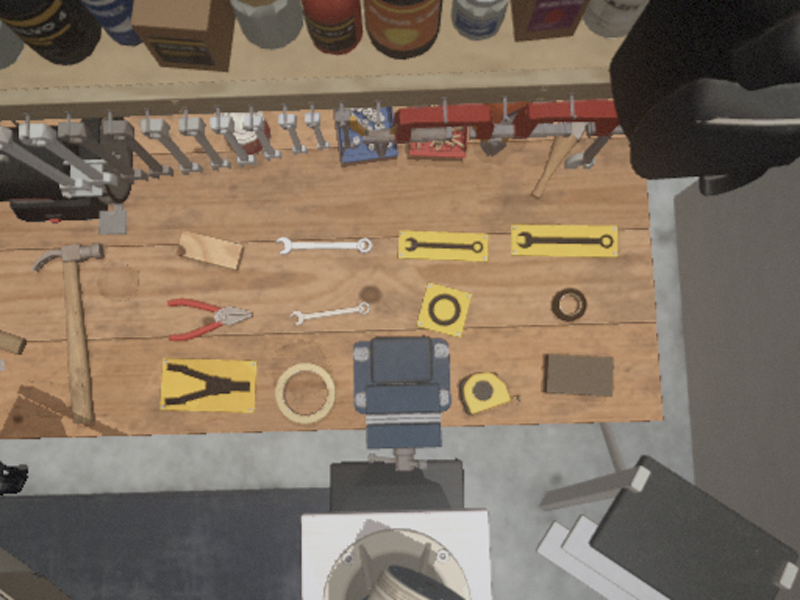

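View pics/side0.png

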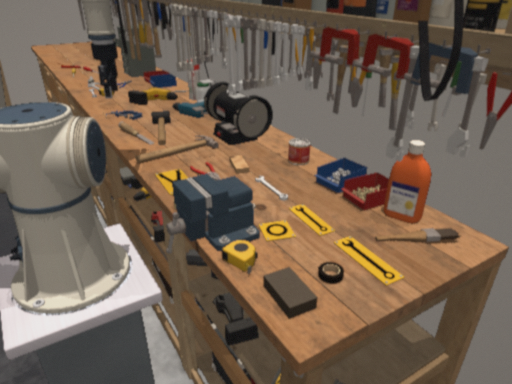

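The top view (800x600 zoom) shows the following:
- **Things:** long wrench at (325,245), short wrench at (330,314), pliers at (210,317), tape at (569,305).
- **Tiles:** long (565,241), short (443,246), tape (444,310), pliers (208,385).
- **Obstacle:** the vise is at (400,390).

The side view confirms this layout.

```bash
cat > h.py <<'E'
from rig import monitor, imaging, r
import cv2, numpy as np
from scipy.spatial.transform import Rotation as Ro
def ray(c,uv,z):
    d=c['R'].T@np.linalg.solve(c['mtx'],[uv[0],uv[1],1.]); o=-c['R'].T@c['t']
    return (o+d*(z-o[2])/d[2])[:2]
def pts(mask,c,z):
    """largest blob's contour on the plane z, in world mm"""
    cs,_=cv2.findContours(mask,cv2.RETR_EXTERNAL,cv2.CHAIN_APPROX_NONE)
    k=max(cs,key=cv2.contourArea)
    return np.float32([ray(c,p[0],z) for p in k])
def rect(P):
    """centre, (long, short), yaw of the long side"""
    b=cv2.boxPoints(cv2.minAreaRect(P)); e=[b[1]-b[0],b[2]-b[1]]
    e.sort(key=np.linalg.norm); l=e[1]
    return b.mean(0).round(1),np.linalg.norm(e[1]).round(1),np.linalg.norm(e[0]).round(1),(np.arctan2(l[1],l[0])%np.pi).round(3)
def go(x,y,z,yaw):
    """row that takes the tool, pointing down, to x y z yaw"""
    s=monitor.sense(); R=Ro.from_euler('xyz',s['tcp_rot']); T=Ro.from_euler('xyz',[np.pi,0,yaw])
    d=R.inv().apply(np.array([x,y,z])-s['eef_pos'])/50; a=np.degrees((R.inv()*T).as_rotvec())/6
    return dict(zip(('x','y','z','ax','ay','az'),np.r_[d,a].round(3)))
E
cat > m.py <<'E'
from h import *
im=imaging.grab_frame('top');c=imaging.camera_info('top')
hsv=cv2.cvtColor(im,cv2.COLOR_RGB2HSV)
def win(m,u,v,du,dv):
    w=np.zeros_like(m);u,v=int(u*.64),int(v*.64);w[v-dv:v+dv,u-du:u+du]=m[v-dv:v+dv,u-du:u+du];return w
yel=cv2.inRange(hsv,(22,140,100),(35,255,255))
steel=cv2.inRange(hsv,(0,0,120),(180,60,255)); dark=cv2.inRange(hsv,(0,0,0),(180,255,70))
red=cv2.inRange(hsv,(172,120,80),(180,255,255))|cv2.inRange(hsv,(0,150,80),(6,255,255))
for n,u,v in(('long',565,241),('short',443,246),('tape',444,310),('pliers',208,385)):
    print('tile',n,*rect(pts(win(yel,u,v,48,26),c,4)))
print('wl',*rect(pts(win(steel,325,245,40,15),c,8)))
print('ws',*rect(pts(win(steel,330,314,34,15),c,7)))
print('tape',*rect(pts(win(dark,569,305,18,18),c,15)))
pm=cv2.morphologyEx(win(red|steel,210,317,38,20),cv2.MORPH_CLOSE,np.ones((5,5)))
print('pliers',*rect(pts(pm,c,10)))
o=im[120:270,60:420].copy();mk=(yel|steel|red)[120:270,60:420]
cv2.imwrite('pics/m.png',cv2.resize(np.vstack([o[...,::-1],cv2.merge([mk]*3)]),(720,600)))
E
python3 m.py
```

```text
tile long [ 596.8 -365. ] 68.3 10.0 1.402
tile short [ 611.7 -166.3] 2.8 2.7 3.108
tile tape [461.6 -67.5] 2.7 0.0 1.54
tile pliers [376.7 360.2] 70.9 43.2 1.542
wl [614.6 109.1] 168.5 30.8 1.538
ws [493.6 101.3] 137.8 23.2 1.676
tape [ 469.6 -302.5] 0.0 0.0 0.0
pliers [491.6 310.2] 144.2 69.2 1.617
```

View pics/m.png

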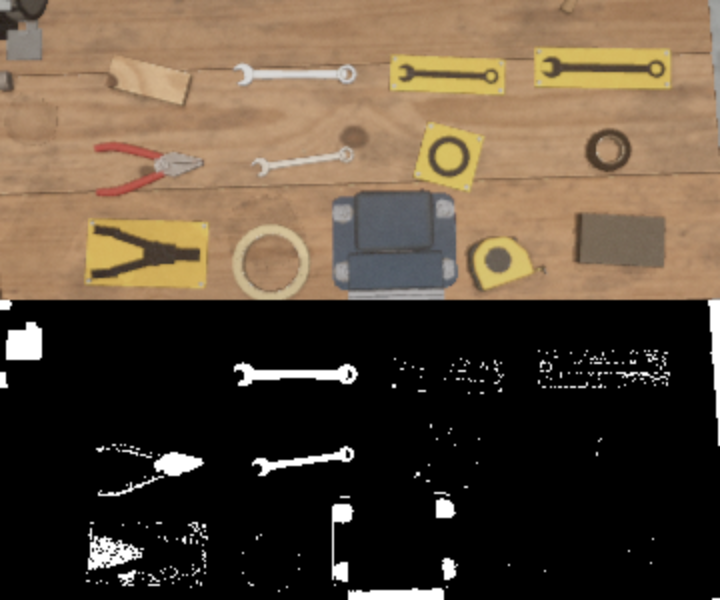

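The crop shows that the wrench and plier-head masks are sound, but the yellow, dark and red thresholds need fixing. The plier jaws point right (-y), the same way as their silhouette.

```bash
python3 - <<'E'
s=open('m.py').read()
s=s.replace("(22,140,100),(35,255,255)","(19,155,120),(40,255,255)").replace("(180,255,70)","(180,255,95)").replace("(172,120,80)","(165,110,60)").replace("(0,150,80),(6,","(0,150,60),(7,")
s=s.replace("yel=cv2","print([tuple(hsv[int(v*.64),int(u*.64)]) for u,v in((530,232),(420,240),(445,296),(178,372),(555,305),(185,302),(300,275))])\nyel=cv2")
s=s.replace("'pics/m.png'","'pics/m2.png'").replace("(yel|steel|red)","(yel|steel|red|dark)")
open('m.py','w').write(s)
E
python3 m.py
```

```text
[(np.uint8(23), np.uint8(140), np.uint8(209)), (np.uint8(24), np.uint8(136), np.uint8(215)), (np.uint8(14), np.uint8(75), np.uint8(85)), (np.uint8(21), np.uint8(143), np.uint8(201)), (np.uint8(15), np.uint8(106), np.uint8(77)), (np.uint8(3), np.uint8(146), np.uint8(182)), (np.uint8(14), np.uint8(103), np.uint8(174))]Traceback (most recent call last):
  File "m.py", line 11, in <module>
    print('tile',n,*rect(pts(win(yel,u,v,48,26),c,4)))
                         ~~~^^^^^^^^^^^^^^^^^^^^^^^^
  File "h.py", line 10, in pts
    k=max(cs,key=cv2.contourArea)
ValueError: max() iterable argument is empty
```

```bash
sed -i 's/(19,155,120),(40,255,255)/(18,115,150),(40,255,255)/; s/(0,150,60),(7,/(0,120,60),(7,/' m.py; python3 m.py
```

```text
[(np.uint8(23), np.uint8(137), np.uint8(211)), (np.uint8(24), np.uint8(136), np.uint8(215)), (np.uint8(17), np.uint8(74), np.uint8(86)), (np.uint8(22), np.uint8(145), np.uint8(200)), (np.uint8(15), np.uint8(111), np.uint8(76)), (np.uint8(3), np.uint8(145), np.uint8(183)), (np.uint8(14), np.uint8(106), np.uint8(174))]
tile long [ 608.8 -312.5] 185.9 57.9 1.519
tile short [606.9 -99.8] 158.6 51.9 1.491
tile tape [493.5 -97.3] 82.0 81.5 1.278
tile pliers [374.5 316.6] 166.9 91.4 1.514
wl [614.6 109.1] 168.5 30.8 1.538
ws [493.6 101.3] 137.8 23.2 1.676
tape [ 493.8 -311.9] 54.4 53.6 3.087
pliers [489.4 312.8] 149.0 71.3 1.54
```

View pics/m2.png

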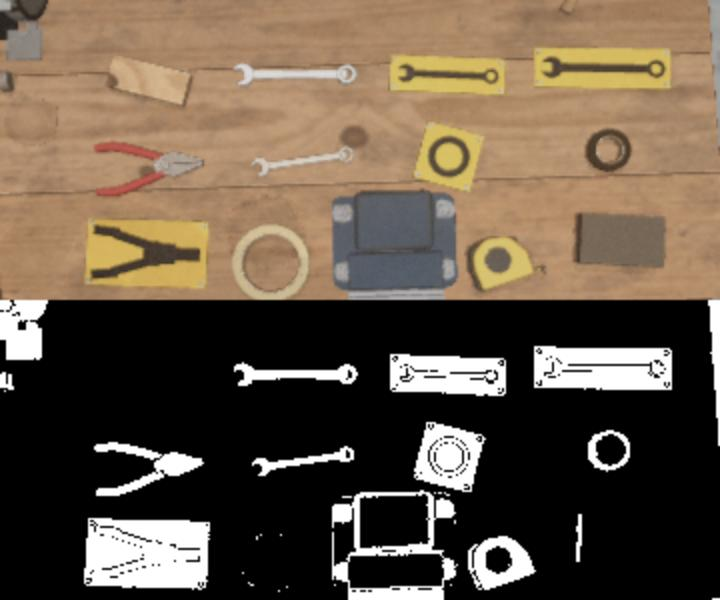

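Every measured size matches its nominal value. I'll refine the pliers' axis, find the vise bounds and work out the first move.

```bash
python3 - <<'E'
from m import *
def pca(m,z):
    ys,xs=np.nonzero(m);P=np.float32([ray(c,p,z) for p in zip(xs,ys)])
    mu,e=cv2.PCACompute(P,None);e=e[0]*np.sign(e[0][1]);a=(P-mu)@e;b=(P-mu)@[-e[1],e[0]]
    ctr=mu[0]+e*(a.max()+a.min())/2+np.array([-e[1],e[0]])*(b.max()+b.min())/2
    print(mu,np.arctan2(e[1],e[0]),np.ptp(a),np.ptp(b),'ctr',ctr)
pca(pm,10)
k=cv2.inRange(hsv,(0,0,0),(180,255,95)); pca(win(k,208,385,28,15),4)
for z in(60,150):print([ray(c,(u*.64,v*.64),z).round() for u,v in((353,338),(450,338),(350,440),(450,440))])
print(go(614.6,109.1,120,1.538))
E
```

```text
[(np.uint8(23), np.uint8(138), np.uint8(211)), (np.uint8(24), np.uint8(135), np.uint8(215)), (np.uint8(14), np.uint8(69), np.uint8(85)), (np.uint8(22), np.uint8(145), np.uint8(200)), (np.uint8(16), np.uint8(106), np.uint8(77)), (np.uint8(4), np.uint8(149), np.uint8(180)), (np.uint8(14), np.uint8(104), np.uint8(174))]
tile long [ 608.8 -312.5] 185.9 57.9 1.519
tile short [606.8 -99.8] 158.5 51.7 1.493
tile tape [493.5 -96.8] 81.7 81.0 2.857
tile pliers [374.6 316.5] 166.8 91.4 1.515
wl [614.6 109.1] 168.5 30.8 1.538
ws [492.6 101.2] 137.8 25.2 1.676
tape [ 494.2 -311.7] 58.2 51.8 1.862
pliers [493.1 311.6] 146.9 72.1 1.62
[[492.59653 311.9985 ]] 1.6175959 146.98639 72.132286 ctr [493.00513 311.5982 ]
[[374.3657  320.14743]] 1.524018 143.35797 67.67044 ctr [375.66183 317.37985]
[array([444.,  59.]), array([ 439., -102.]), array([276.,  68.]), array([272., -96.])]
[array([438.,  54.]), array([433., -96.]), array([281.,  62.]), array([277., -90.])]
{'x': np.float64(-10.076), 'y': np.float64(-5.127), 'z': np.float64(2.224), 'ax': np.float64(-0.003), 'ay': np.float64(0.002), 'az': np.float64(10.96)}
```

>>> {"api": "drive_tool", "payload": {"plan": [{"x": -10.08, "y": -5.13, "z": 2.2, "az": 10.96, "hand": 85}, {"x": -10.08, "y": -5.13, "z": 2.2, "az": 10.96, "hand": 35}, {"x": -10.08, "y": -5.13, "z": 2.2, "az": 10.96, "hand": 35}, {"x": -10.08, "y": -5.13, "z": 2.2, "az": 10.96, "hand": 35}, {"x": -10.08, "y": -5.13, "z": 2.2, "az": 10.96, "hand": 35}, {"x": -10.08, "y": -5.13, "z": 2.2, "az": 10.96, "hand": 35}, {"x": -10.08, "y": -5.13, "z": 2.2, "az": 10.96, "hand": 35}, {"x": -10.08, "y": -5.13, "z": 2.2, "az": 10.96, "hand": 35}]}}

```text
invalid input
```

```bash
python3 -c "
from h import *
print(go(614.6,109.1,120,1.538),monitor.sense()['contact_force'])"
```

```text
{'x': np.float64(-10.076), 'y': np.float64(-5.127), 'z': np.float64(2.224), 'ax': np.float64(-0.003), 'ay': np.float64(0.002), 'az': np.float64(10.96)} [-0.13546484  0.53321117  0.47745409]
```

>>> {"api": "drive_tool", "payload": {"plan": [{"x": -1, "y": -0.5, "z": 0.2, "ax": 0, "ay": 0, "az": 1, "hand": 85}, {"x": -2, "y": -1, "z": 0.4, "ax": 0, "ay": 0, "az": 2, "hand": 35}, {"x": -3, "y": -1.5, "z": 0.6, "ax": 0, "ay": 0, "az": 3, "hand": 35}, {"x": -4, "y": -2, "z": 0.8, "ax": 0, "ay": 0, "az": 4, "hand": 35}, {"x": -5, "y": -2.5, "z": 1, "ax": 0, "ay": 0, "az": 5, "hand": 35}, {"x": -6, "y": -3, "z": 1.2, "ax": 0, "ay": 0, "az": 6, "hand": 35}, {"x": -7, "y": -3.5, "z": 1.4, "ax": 0, "ay": 0, "az": 7, "hand": 35}, {"x": -8, "y": -4, "z": 1.6, "ax": 0, "ay": 0, "az": 8, "hand": 35}], "grip_force": 40}}

```text
clock: 1.15
eef_pos: [514.9, 246.4, 160.7]
tcp_rot: [3.141, -0.0, 1.844]
contact_force: [0.4, 0.8, 0.5]
opening: 0.41
grasp_force: 0.0
```

```bash
python3 -c "
from h import *
print(go(614.6,109.1,120,1.538),monitor.sense()['contact_force'])"
```

```text
{'x': np.float64(-3.181), 'y': np.float64(1.18), 'z': np.float64(0.815), 'ax': np.float64(0.005), 'ay': np.float64(-0.002), 'az': np.float64(2.92)} [0.38443669 0.75892806 0.4845714 ]
```

>>> {"api": "drive_tool", "payload": {"plan": [{"x": -0.8, "y": 0.3, "z": 0.2, "ax": 0, "ay": 0, "az": 0.8, "hand": 35}, {"x": -1.6, "y": 0.6, "z": 0.4, "ax": 0, "ay": 0, "az": 1.6, "hand": 35}, {"x": -2.4, "y": 0.9, "z": 0.6, "ax": 0, "ay": 0, "az": 2.4, "hand": 35}, {"x": -3.18, "y": 1.18, "z": 0.8, "ax": 0, "ay": 0, "az": 2.92, "hand": 35}, {"x": -3.18, "y": 1.18, "z": 0.8, "ax": 0, "ay": 0, "az": 2.92, "hand": 35}, {"x": -3.18, "y": 1.18, "z": 0.8, "ax": 0, "ay": 0, "az": 2.92, "hand": 35}, {"x": -3.18, "y": 1.18, "z": 0.8, "ax": 0, "ay": 0, "az": 2.92, "hand": 35}]}}

```text
clock: 1.85
eef_pos: [613.6, 111.9, 120.9]
tcp_rot: [-3.141, -0.0, 1.543]
contact_force: [-0.5, -0.5, 0.2]
opening: 0.405
grasp_force: 0.0
```

```bash
python3 -c "
from h import *
s=monitor.sense();print(go(614.6,109.1,2,1.538),s['eef_pos'],s['tcp_rot'],s['opening'])
im=imaging.grab_frame('wrist');cv2.imwrite('pics/w1.png',im[...,::-1])"
```

```text
{'x': np.float64(-0.055), 'y': np.float64(0.022), 'z': np.float64(2.379), 'ax': np.float64(-0.003), 'ay': np.float64(-0.002), 'az': np.float64(0.047)} [613.63938236 111.87184084 120.94288512] [-3.14125637e+00 -2.45619044e-04  1.54287439e+00] 0.4046550051720325
```

View pics/w1.png

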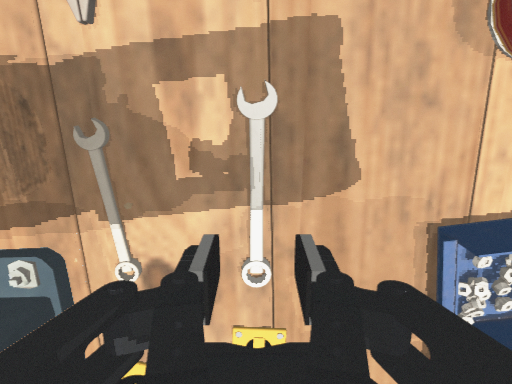

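The wrist view shows the long wrench centred between the fingers, at column ~257 with its ends at rows 82 and 287. I'll descend and grip.

>>> {"api": "drive_tool", "payload": {"plan": [{"x": -0.05, "y": 0.02, "z": 0.6, "ax": 0, "ay": 0, "az": 0.05, "hand": 35}, {"x": -0.05, "y": 0.02, "z": 1.2, "ax": 0, "ay": 0, "az": 0.05, "hand": 35}, {"x": -0.05, "y": 0.02, "z": 1.7, "ax": 0, "ay": 0, "az": 0.05, "hand": 35}, {"x": -0.05, "y": 0.02, "z": 2.1, "ax": 0, "ay": 0, "az": 0.05, "hand": 35}, {"x": -0.05, "y": 0.02, "z": 2.3, "ax": 0, "ay": 0, "az": 0.05, "hand": 35}, {"x": -0.05, "y": 0.02, "z": 2.38, "ax": 0, "ay": 0, "az": 0.05, "hand": 35}, {"x": -0.05, "y": 0.02, "z": 2.38, "ax": 0, "ay": 0, "az": 0.05, "hand": 35}]}}

```text
clock: 2.6
eef_pos: [615.0, 109.3, 2.1]
tcp_rot: [3.141, -0.0, 1.538]
contact_force: [-0.0, 0.3, 0.1]
opening: 0.41
grasp_force: 0.0
```

>>> {"api": "drive_tool", "payload": {"plan": [{"x": 0, "y": 0, "z": 0, "ax": 0, "ay": 0, "az": 0, "hand": 0}, {"x": 0, "y": 0, "z": 0, "ax": 0, "ay": 0, "az": 0, "hand": 0}, {"x": 0, "y": 0, "z": 0, "ax": 0, "ay": 0, "az": 0, "hand": 0}, {"x": 0, "y": 0, "z": 0, "ax": 0, "ay": 0, "az": 0, "hand": 0}, {"x": 0, "y": 0, "z": 0, "ax": 0, "ay": 0, "az": 0, "hand": 0}, {"x": 0, "y": 0, "z": 0, "ax": 0, "ay": 0, "az": 0, "hand": 0}]}}

```text
clock: 3.2
eef_pos: [615.8, 109.0, 3.1]
tcp_rot: [3.14, -0.001, 1.537]
contact_force: [-0.9, 1.6, 7.2]
opening: 0.119
grasp_force: 41.3
```

>>> {"api": "drive_tool", "payload": {"plan": [{"x": 0, "y": 0, "z": -0.6, "ax": 0, "ay": 0, "az": 0, "hand": 0}, {"x": 0, "y": 0, "z": -1.2, "ax": 0, "ay": 0, "az": 0, "hand": 0}, {"x": -0.6, "y": 0, "z": -1.4, "ax": 0, "ay": 0, "az": 0, "hand": 0}, {"x": -1.5, "y": 0, "z": -1.4, "ax": 0, "ay": 0, "az": 0, "hand": 0}, {"x": -2.4, "y": 0, "z": -1.4, "ax": 0, "ay": 0, "az": 0, "hand": 0}, {"x": -3.3, "y": 0, "z": -1.4, "ax": 0, "ay": 0, "az": 0, "hand": 0}, {"x": -4.2, "y": 0, "z": -1.4, "ax": 0, "ay": 0, "az": 0, "hand": 0}, {"x": -4.6, "y": 0, "z": -1.4, "ax": 0, "ay": 0, "az": 0, "hand": 0}]}}

```text
clock: 4.0
eef_pos: [606.9, -124.8, 72.2]
tcp_rot: [3.141, 0.001, 1.535]
contact_force: [-0.0, -0.3, -0.4]
opening: 0.116
grasp_force: 40.4
```

```bash
python3 -c "
from h import *
s=monitor.sense();print(go(608.8,-312.5,60,1.519),s['eef_pos'],s['tcp_rot'],s['opening'],s['grasp_force'])"
```

```text
{'x': np.float64(-3.751), 'y': np.float64(0.172), 'z': np.float64(0.248), 'ax': np.float64(0.007), 'ay': np.float64(0.008), 'az': np.float64(0.152)} [ 606.94562912 -124.75883772   72.24116735] [3.14088272e+00 8.47372644e-04 1.53487137e+00] 0.1162970646035501 40.35815114155412
```

>>> {"api": "drive_tool", "payload": {"plan": [{"x": -0.8, "y": 0.05, "z": 0.1, "ax": 0, "ay": 0, "az": 0.1, "hand": 0}, {"x": -1.6, "y": 0.1, "z": 0.2, "ax": 0, "ay": 0, "az": 0.15, "hand": 0}, {"x": -2.4, "y": 0.15, "z": 0.25, "ax": 0, "ay": 0, "az": 0.15, "hand": 0}, {"x": -3.2, "y": 0.17, "z": 0.25, "ax": 0, "ay": 0, "az": 0.15, "hand": 0}, {"x": -3.6, "y": 0.17, "z": 0.25, "ax": 0, "ay": 0, "az": 0.15, "hand": 0}, {"x": -3.75, "y": 0.17, "z": 0.25, "ax": 0, "ay": 0, "az": 0.15, "hand": 0}, {"x": -3.75, "y": 0.17, "z": 0.25, "ax": 0, "ay": 0, "az": 0.15, "hand": 0}, {"x": -3.75, "y": 0.17, "z": 0.25, "ax": 0, "ay": 0, "az": 0.15, "hand": 0}]}}

```text
clock: 4.8
eef_pos: [609.3, -307.3, 59.2]
tcp_rot: [-3.141, -0.001, 1.522]
contact_force: [-0.2, 0.0, -1.4]
opening: 0.121
grasp_force: 40.4
```

```bash
python3 -c "
from h import *
s=monitor.sense();print(go(608.8,-312.5,7,1.519),s['eef_pos'],s['tcp_rot'],s['opening'],s['grasp_force'])
im=imaging.grab_frame('wrist');cv2.imwrite('pics/w2.png',im[...,::-1])"
```

```text
{'x': np.float64(-0.104), 'y': np.float64(-0.004), 'z': np.float64(1.045), 'ax': np.float64(-0.006), 'ay': np.float64(-0.007), 'az': np.float64(0.027)} [ 609.2830285  -307.34396103   59.24294905] [-3.14096442e+00 -7.06910687e-04  1.52183856e+00] 0.12081612699959084 40.355255864560604
```

View pics/w2.png

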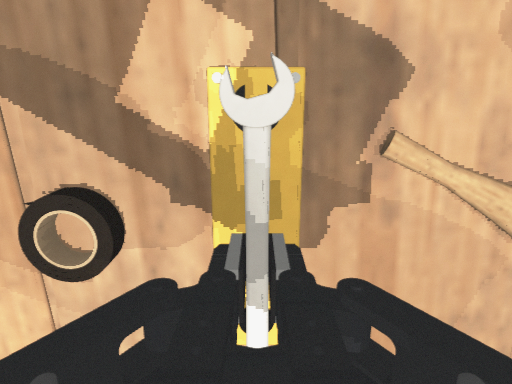

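The wrench is held and level in the wrist view, with its shank at column 257 along the tile. I'll lower it and release.

>>> {"api": "drive_tool", "payload": {"plan": [{"x": -0.1, "y": 0, "z": 0.3, "ax": 0, "ay": 0, "az": 0, "hand": 0}, {"x": -0.1, "y": 0, "z": 0.6, "ax": 0, "ay": 0, "az": 0, "hand": 0}, {"x": -0.1, "y": 0, "z": 0.9, "ax": 0, "ay": 0, "az": 0, "hand": 0}, {"x": -0.1, "y": 0, "z": 1.02, "ax": 0, "ay": 0, "az": 0, "hand": 0}, {"x": -0.1, "y": 0, "z": 1.04, "ax": 0, "ay": 0, "az": 0, "hand": 0}, {"x": -0.1, "y": 0, "z": 1.04, "ax": 0, "ay": 0, "az": 0, "hand": 0}]}}

```text
clock: 5.45
eef_pos: [607.9, -312.8, 7.1]
tcp_rot: [-3.139, -0.002, 1.521]
contact_force: [-4.9, 3.8, 9.7]
opening: 0.12
grasp_force: 41.6
```

```bash
python3 -c "
from h import *
s=monitor.sense();print(go(608.8,-312.5,7,1.519),s['contact_force'])"
```

```text
{'x': np.float64(0.006), 'y': np.float64(0.017), 'z': np.float64(0.002), 'ax': np.float64(-0.029), 'ay': np.float64(-0.016), 'az': np.float64(0.023)} [-4.85486146  3.7521162   9.66182011]
```

>>> {"api": "drive_tool", "payload": {"plan": [{"x": 0, "y": 0, "z": 0, "ax": 0, "ay": 0, "az": 0, "hand": 35}, {"x": 0, "y": 0, "z": 0, "ax": 0, "ay": 0, "az": 0, "hand": 35}, {"x": 0, "y": 0, "z": 0, "ax": 0, "ay": 0, "az": 0, "hand": 35}, {"x": 0, "y": 0, "z": -0.5, "ax": 0, "ay": 0, "az": 0, "hand": 35}, {"x": 0, "y": 0, "z": -1.3, "ax": 0, "ay": 0, "az": 0, "hand": 35}, {"x": 0, "y": 0, "z": -2.2, "ax": 0, "ay": 0, "az": 0, "hand": 35}, {"x": 0, "y": 0, "z": -2.2, "ax": 0, "ay": 0, "az": 0, "hand": 35}, {"x": 0, "y": 0, "z": -2.2, "ax": 0, "ay": 0, "az": 0, "hand": 35}]}}

```text
clock: 6.25
eef_pos: [610.0, -314.2, 118.7]
tcp_rot: [3.139, 0.001, 1.521]
contact_force: [-0.6, 0.8, -0.4]
opening: 0.412
grasp_force: 0.0
```

```bash
python3 -c "
from h import *
print(go(493,101.2,110,1.676))
im=imaging.grab_frame('wrist');cv2.imwrite('pics/w3.png',im[...,::-1])"
```

```text
{'x': np.float64(8.183), 'y': np.float64(-2.748), 'z': np.float64(0.156), 'ax': np.float64(0.023), 'ay': np.float64(0.013), 'az': np.float64(-1.477)}
```

View pics/w3.png

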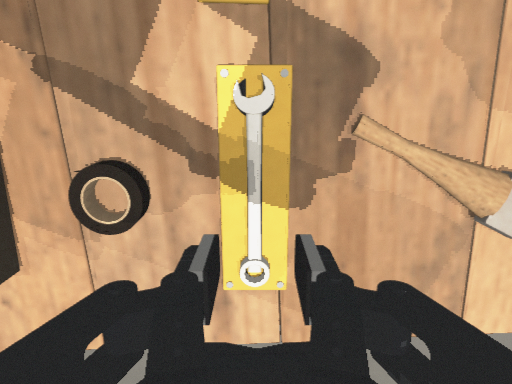

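The long wrench lies on its tile. The tape shows at (110,196), and it is next because it is close. I'll refine its centre from this wrist image and approach at yaw 0, which keeps the camera and fingers clear of the vise when placing.

```bash
python3 - <<'E'
from h import *
c=imaging.camera_info('wrist');im=imaging.grab_frame('wrist')
g=cv2.inRange(cv2.cvtColor(im,cv2.COLOR_RGB2HSV),(0,0,0),(180,255,60));w=np.zeros_like(g);w[150:242,60:160]=g[150:242,60:160]
P=pts(w,c,17);print(rect(P),cv2.minEnclosingCircle(P))
print(go(494,-311.8,100,0))
E
python3 m.py | grep -E "wl|tile long"
```

```text
(array([ 497.9, -312.7], dtype=float32), np.float32(62.7), np.float32(55.7), np.float32(0.393)) ((497.5833740234375, -312.72650146484375), 31.76052474975586)
{'x': np.float64(-0.081), 'y': np.float64(-2.288), 'z': np.float64(0.327), 'ax': np.float64(-0.017), 'ay': np.float64(0.006), 'az': np.float64(14.527)}
tile long [ 610.3 -249.8] 61.0 50.3 1.537Traceback (most recent call last):
  File "m.py", line 12, in <module>
    print('wl',*rect(pts(win(steel,325,245,40,15),c,8)))
                     ~~~^^^^^^^^^^^^^^^^^^^^^^^^^^^^^^
  File "h.py", line 10, in pts
    k=max(cs,key=cv2.contourArea)
ValueError: max() iterable argument is empty
```

>>> {"api": "drive_tool", "payload": {"plan": [{"x": 0, "y": -0.4, "z": 0.1, "ax": 0, "ay": 0, "az": 1.4, "hand": 85}, {"x": -0.1, "y": -0.8, "z": 0.2, "ax": 0, "ay": 0, "az": 2.8, "hand": 85}, {"x": -0.1, "y": -1.2, "z": 0.3, "ax": 0, "ay": 0, "az": 4.2, "hand": 85}, {"x": -0.1, "y": -1.6, "z": 0.3, "ax": 0, "ay": 0, "az": 5.6, "hand": 85}, {"x": -0.1, "y": -2, "z": 0.3, "ax": 0, "ay": 0, "az": 7, "hand": 85}, {"x": -0.1, "y": -2.25, "z": 0.3, "ax": 0, "ay": 0, "az": 8.4, "hand": 85}, {"x": -0.1, "y": -2.25, "z": 0.3, "ax": 0, "ay": 0, "az": 9.8, "hand": 85}, {"x": -0.1, "y": -2.25, "z": 0.3, "ax": 0, "ay": 0, "az": 11, "hand": 85}]}}

```text
clock: 7.2
eef_pos: [495.3, -312.8, 100.9]
tcp_rot: [-3.14, 0.002, 0.363]
contact_force: [1.3, 0.6, 0.3]
opening: 0.999
grasp_force: 0.0
```

```bash
python3 -c "
from h import *
print(go(495.5,-312.2,40,0))"
```

```text
{'x': np.float64(0.01), 'y': np.float64(-0.007), 'z': np.float64(1.219), 'ax': np.float64(-0.017), 'ay': np.float64(0.018), 'az': np.float64(3.466)}
```

>>> {"api": "drive_tool", "payload": {"plan": [{"x": 0, "y": 0, "z": 0.2, "ax": 0, "ay": 0, "az": 1.2, "hand": 85}, {"x": 0, "y": 0, "z": 0.5, "ax": 0, "ay": 0, "az": 2.4, "hand": 85}, {"x": 0, "y": 0, "z": 0.8, "ax": 0, "ay": 0, "az": 3.3, "hand": 85}, {"x": 0, "y": 0, "z": 1.1, "ax": 0, "ay": 0, "az": 3.3, "hand": 85}, {"x": 0, "y": 0, "z": 1.2, "ax": 0, "ay": 0, "az": 3.3, "hand": 85}, {"x": 0, "y": 0, "z": 1.2, "ax": 0, "ay": 0, "az": 3.3, "hand": 85}]}}

```text
clock: 7.8
eef_pos: [495.7, -312.7, 40.9]
tcp_rot: [-3.14, 0.002, 0.026]
contact_force: [-0.5, 0.3, 0.1]
opening: 0.992
grasp_force: 0.0
```

```bash
python3 -c "
from h import *
print(monitor.sense()['eef_pos'],go(495.5,-312.2,-1,0))
im=imaging.grab_frame('wrist');cv2.imwrite('pics/w4.png',im[...,::-1])"
```

```text
[ 495.72690582 -312.66385545   40.92359491] {'x': np.float64(-0.002), 'y': np.float64(-0.008), 'z': np.float64(0.838), 'ax': np.float64(-0.014), 'ay': np.float64(0.021), 'az': np.float64(0.248)}
```

View pics/w4.png

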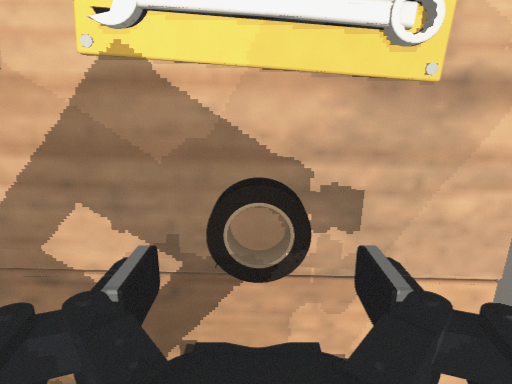

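The tape is centred between the open fingers at (259,230). I'll descend and grip.

>>> {"api": "drive_tool", "payload": {"plan": [{"x": 0, "y": 0, "z": 0.3, "ax": 0, "ay": 0, "az": 0, "hand": 85}, {"x": 0, "y": 0, "z": 0.6, "ax": 0, "ay": 0, "az": 0, "hand": 85}, {"x": 0, "y": 0, "z": 0.8, "ax": 0, "ay": 0, "az": 0, "hand": 85}, {"x": 0, "y": 0, "z": 0.83, "ax": 0, "ay": 0, "az": 0, "hand": 85}, {"x": 0, "y": 0, "z": 0.83, "ax": 0, "ay": 0, "az": 0, "hand": 45}, {"x": 0, "y": 0, "z": 0.83, "ax": 0, "ay": 0, "az": 0, "hand": 45}, {"x": 0, "y": 0, "z": 0.83, "ax": 0, "ay": 0, "az": 0, "hand": 45}, {"x": 0, "y": 0, "z": 0.83, "ax": 0, "ay": 0, "az": 0, "hand": 45}], "grip_force": 30}}

```text
clock: 8.65
eef_pos: [497.0, -313.5, 1.5]
tcp_rot: [3.141, -0.001, 0.024]
contact_force: [0.5, -0.1, 2.8]
opening: 0.645
grasp_force: 32.0
```

>>> {"api": "drive_tool", "payload": {"plan": [{"x": 0, "y": 0, "z": 0, "ax": 0, "ay": 0, "az": 0, "hand": 45}, {"x": 0, "y": 0, "z": 0, "ax": 0, "ay": 0, "az": 0, "hand": 45}]}}

```text
clock: 8.85
eef_pos: [497.0, -313.4, 1.4]
tcp_rot: [3.141, -0.001, 0.024]
contact_force: [-1.2, 0.9, 5.7]
opening: 0.643
grasp_force: 32.3
```

>>> {"api": "drive_tool", "payload": {"plan": [{"x": 0, "y": 0, "z": -0.6, "ax": 0, "ay": 0, "az": 0, "hand": 45}, {"x": 0, "y": 0, "z": -1.3, "ax": 0, "ay": 0, "az": 0, "hand": 45}, {"x": 0, "y": -0.8, "z": -1.3, "ax": 0, "ay": 0, "az": 0, "hand": 45}, {"x": 0, "y": -1.7, "z": -1.3, "ax": 0, "ay": 0, "az": 0, "hand": 45}, {"x": 0, "y": -2.6, "z": -1.3, "ax": 0, "ay": 0, "az": 0, "hand": 45}, {"x": 0, "y": -3.4, "z": -1.3, "ax": 0, "ay": 0, "az": 0, "hand": 45}, {"x": 0, "y": -3.8, "z": -1.3, "ax": 0, "ay": 0, "az": 0, "hand": 45}, {"x": 0, "y": -3.8, "z": -1.3, "ax": 0, "ay": 0, "az": 0, "hand": 45}]}}

```text
clock: 9.65
eef_pos: [491.4, -120.9, 65.7]
tcp_rot: [-3.141, 0.001, 0.027]
contact_force: [0.0, -0.5, -0.9]
opening: 0.643
grasp_force: 32.4
```

```bash
python3 - <<'E'
from h import *
s=monitor.sense();print(s['eef_pos'],go(493.5,-97,40,0))
im=imaging.grab_frame('wrist');cv2.imwrite('pics/w5.png',im[...,::-1]);c=imaging.camera_info('wrist')
g=cv2.inRange(cv2.cvtColor(im,cv2.COLOR_RGB2HSV),(0,0,0),(180,255,60));w=np.zeros_like(g);w[140:300,190:325]=g[140:300,190:325]
cs,_=cv2.findContours(w,cv2.RETR_LIST,cv2.CHAIN_APPROX_NONE)
for k in sorted(cs,key=cv2.contourArea)[-3:]:
    print(cv2.boundingRect(k),cv2.minEnclosingCircle(np.float32([ray(c,p[0],s['eef_pos'][2]+17) for p in k])))
E
```

```text
[ 491.44317066 -120.94187349   65.7433668 ] {'x': np.float64(0.054), 'y': np.float64(-0.477), 'z': np.float64(0.515), 'ax': np.float64(-0.005), 'ay': np.float64(0.008), 'az': np.float64(0.254)}
(195, 238, 5, 9) ((504.3605651855469, -97.64803314208984), 1.785664677619934)
(192, 178, 58, 51) ((519.8028564453125, -107.95817565917969), 11.968037605285645)
(190, 164, 135, 136) ((503.962158203125, -122.6089859008789), 38.70576477050781)
```

View pics/w5.png

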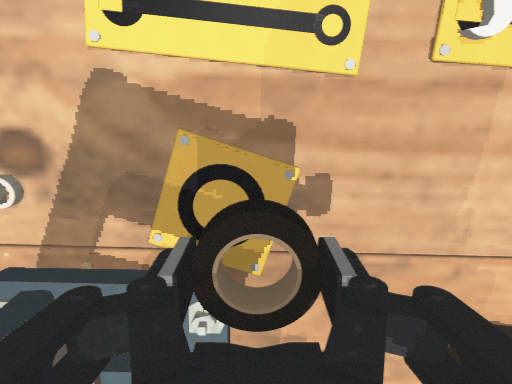

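The tape is held. Its top rim spans columns 195–323 and rows 200–331, so its centre is near (259,265). I'll check its offset from the TCP.

```bash
python3 - <<'E'
from h import *
c=imaging.camera_info('wrist');s=monitor.sense()
for u,v in((195,262),(323,262),(259,200),(259,331),(259,265)):print(ray(c,(u,v),s['eef_pos'][2]+17)-s['eef_pos'][:2])
E
```

```text
[ 3.41667274 25.37525932]
[  4.76794545 -28.08445516]
[31.12730686 -0.62866029]
[-29.76166222  -2.26769523]
[ 2.70777273 -1.39366929]
```

>>> {"api": "drive_tool", "payload": {"plan": [{"x": 0.02, "y": -0.3, "z": 0.2, "ax": 0, "ay": 0, "az": 0, "hand": 45}, {"x": 0.02, "y": -0.48, "z": 0.5, "ax": 0, "ay": 0, "az": 0, "hand": 45}, {"x": 0.02, "y": -0.48, "z": 0.9, "ax": 0, "ay": 0, "az": 0, "hand": 45}, {"x": 0.02, "y": -0.48, "z": 1, "ax": 0, "ay": 0, "az": 0, "hand": 45}, {"x": 0.02, "y": -0.48, "z": 1, "ax": 0, "ay": 0, "az": 0, "hand": 45}, {"x": 0.02, "y": -0.48, "z": 1, "ax": 0, "ay": 0, "az": 0, "hand": 45}]}}

```text
clock: 10.3
eef_pos: [492.7, -99.7, 16.1]
tcp_rot: [3.142, -0.0, 0.023]
contact_force: [-0.1, 0.2, -1.2]
opening: 0.647
grasp_force: 32.4
```

```bash
python3 - <<'E'
from h import *
print(monitor.sense()['eef_pos'],go(492,-97,5.5,0))
E
```

```text
[492.71896991 -99.66892707  16.05512266] {'x': np.float64(-0.013), 'y': np.float64(-0.054), 'z': np.float64(0.211), 'ax': np.float64(0.001), 'ay': np.float64(-0.001), 'az': np.float64(0.22)}
```

>>> {"api": "drive_tool", "payload": {"plan": [{"x": -0.01, "y": -0.05, "z": 0.1, "ax": 0, "ay": 0, "az": 0, "hand": 45}, {"x": -0.01, "y": -0.05, "z": 0.2, "ax": 0, "ay": 0, "az": 0, "hand": 45}, {"x": -0.01, "y": -0.05, "z": 0.21, "ax": 0, "ay": 0, "az": 0, "hand": 45}, {"x": -0.01, "y": -0.05, "z": 0.21, "ax": 0, "ay": 0, "az": 0, "hand": 80}, {"x": -0.01, "y": -0.05, "z": 0.21, "ax": 0, "ay": 0, "az": 0, "hand": 80}, {"x": -0.01, "y": -0.05, "z": 0.21, "ax": 0, "ay": 0, "az": 0, "hand": 80}, {"x": -0.01, "y": -0.05, "z": -0.3, "ax": 0, "ay": 0, "az": 0, "hand": 80}, {"x": -0.01, "y": -0.05, "z": -1, "ax": 0, "ay": 0, "az": 0, "hand": 80}]}}

```text
clock: 11.1
eef_pos: [490.4, -96.5, 65.1]
tcp_rot: [-3.141, 0.004, 0.024]
contact_force: [0.9, -0.4, -0.1]
opening: 0.942
grasp_force: 0.0
```

>>> {"api": "drive_tool", "payload": {"plan": [{"x": 0, "y": 0, "z": -0.8, "ax": 0, "ay": 0, "az": 0, "hand": 80}, {"x": 0, "y": 0, "z": -1.2, "ax": 0, "ay": 0, "az": 0, "hand": 35}, {"x": 0, "y": 0, "z": -1.2, "ax": 0, "ay": 0, "az": 0, "hand": 35}]}}

```text
clock: 11.4
eef_pos: [494.0, -97.2, 128.9]
tcp_rot: [3.14, -0.006, 0.024]
contact_force: [-0.7, -0.2, -0.4]
opening: 0.618
grasp_force: 0.0
```

```bash
python3 - <<'E'
from h import *
print(monitor.sense()['eef_pos'],go(493,101.2,110,1.676))
im=imaging.grab_frame('wrist');cv2.imwrite('pics/w6.png',im[...,::-1])
E
```

```text
[493.95079091 -97.17548576 128.85519116] {'x': np.float64(0.073), 'y': np.float64(-3.967), 'z': np.float64(0.373), 'ax': np.float64(0.053), 'ay': np.float64(-0.031), 'az': np.float64(-15.777)}
```

View pics/w6.png

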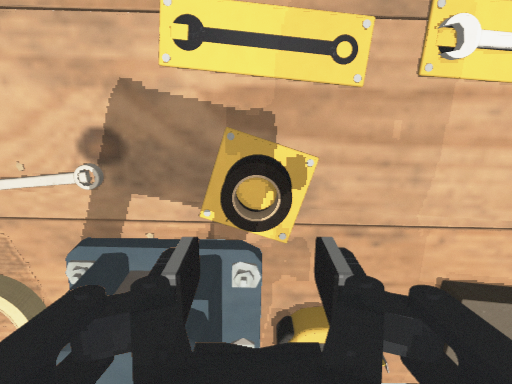

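The tape sits on its tile, at (256,192) in the wrist view. Next is the short wrench.

>>> {"api": "drive_tool", "payload": {"plan": [{"x": 0.1, "y": -0.5, "z": 0, "ax": 0, "ay": 0, "az": -1.4, "hand": 35}, {"x": 0.2, "y": -1, "z": 0, "ax": 0, "ay": 0, "az": -2.8, "hand": 35}, {"x": 0.2, "y": -1.6, "z": 0, "ax": 0, "ay": 0, "az": -4.2, "hand": 35}, {"x": 0.2, "y": -2.2, "z": 0, "ax": 0, "ay": 0, "az": -5.6, "hand": 35}, {"x": 0.2, "y": -2.8, "z": 0, "ax": 0, "ay": 0, "az": -7, "hand": 35}, {"x": 0.1, "y": -3.4, "z": 0.1, "ax": 0, "ay": 0, "az": -8.4, "hand": 35}, {"x": 0.07, "y": -3.9, "z": 0.2, "ax": 0, "ay": 0, "az": -9.8, "hand": 35}, {"x": 0.07, "y": -3.97, "z": 0.3, "ax": 0, "ay": 0, "az": -11.2, "hand": 35}]}}

```text
clock: 12.25
eef_pos: [489.4, 103.8, 109.1]
tcp_rot: [-3.139, 0.001, 1.205]
contact_force: [-0.1, -1.2, 0.1]
opening: 0.408
grasp_force: 0.0
```

```bash
python3 - <<'E'
from h import *
print(monitor.sense()['eef_pos'],go(493,101.2,60,1.676))
E
```

```text
[489.35384834 103.79764702 109.12675554] {'x': np.float64(-0.022), 'y': np.float64(0.089), 'z': np.float64(0.982), 'ax': np.float64(-0.022), 'ay': np.float64(0.003), 'az': np.float64(-4.501)}
```

>>> {"api": "drive_tool", "payload": {"plan": [{"x": -0.02, "y": 0.09, "z": 0.2, "ax": -0.02, "ay": 0, "az": -1.4, "hand": 35}, {"x": -0.02, "y": 0.09, "z": 0.5, "ax": -0.02, "ay": 0, "az": -2.8, "hand": 35}, {"x": -0.02, "y": 0.09, "z": 0.8, "ax": -0.02, "ay": 0, "az": -4.2, "hand": 35}, {"x": -0.02, "y": 0.09, "z": 0.98, "ax": -0.02, "ay": 0, "az": -4.5, "hand": 35}, {"x": -0.02, "y": 0.09, "z": 0.98, "ax": -0.02, "ay": 0, "az": -4.5, "hand": 35}, {"x": -0.02, "y": 0.09, "z": 0.98, "ax": -0.02, "ay": 0, "az": -4.5, "hand": 35}]}}

```text
clock: 12.85
eef_pos: [493.7, 99.0, 61.0]
tcp_rot: [-3.142, 0.001, 1.667]
contact_force: [0.7, -1.0, 0.2]
opening: 0.409
grasp_force: 0.0
```

```bash
python3 - <<'E'
from h import *
print(monitor.sense()['eef_pos'],go(493,101.2,2,1.676))
im=imaging.grab_frame('wrist');cv2.imwrite('pics/w7.png',im[...,::-1])
E
```

```text
[493.73591515  99.01258312  60.95737016] {'x': np.float64(0.046), 'y': np.float64(-0.01), 'z': np.float64(1.179), 'ax': np.float64(-0.0), 'ay': np.float64(0.007), 'az': np.float64(-0.09)}
```

View pics/w7.png

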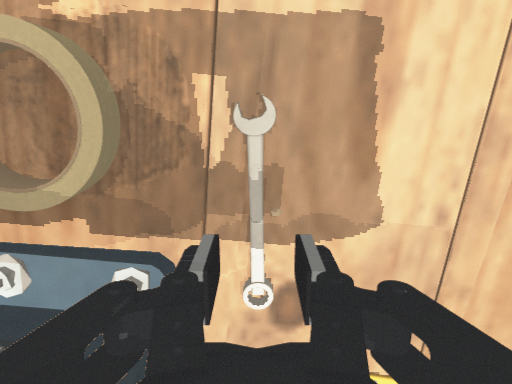

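The short wrench is centred between the fingers (ends at (255,95) and (258,308)). I'll descend and grip.

>>> {"api": "drive_tool", "payload": {"plan": [{"x": 0.04, "y": 0, "z": 0.4, "ax": 0, "ay": 0, "az": -0.1, "hand": 35}, {"x": 0.04, "y": 0, "z": 0.8, "ax": 0, "ay": 0, "az": -0.1, "hand": 35}, {"x": 0.04, "y": 0, "z": 1.1, "ax": 0, "ay": 0, "az": -0.1, "hand": 35}, {"x": 0.04, "y": 0, "z": 1.18, "ax": 0, "ay": 0, "az": -0.1, "hand": 35}, {"x": 0.04, "y": 0, "z": 1.18, "ax": 0, "ay": 0, "az": -0.1, "hand": 35}, {"x": 0.04, "y": 0, "z": 1.18, "ax": 0, "ay": 0, "az": -0.1, "hand": 0}, {"x": 0.04, "y": 0, "z": 1.18, "ax": 0, "ay": 0, "az": -0.1, "hand": 0}, {"x": 0.04, "y": 0, "z": 1.18, "ax": 0, "ay": 0, "az": -0.1, "hand": 0}], "grip_force": 40}}

```text
clock: 13.7
eef_pos: [495.1, 101.3, 3.7]
tcp_rot: [3.138, 0.0, 1.678]
contact_force: [-1.1, -0.4, 6.3]
opening: 0.092
grasp_force: 39.5
```

>>> {"api": "drive_tool", "payload": {"plan": [{"x": 0, "y": 0, "z": 0, "ax": 0, "ay": 0, "az": 0, "hand": 0}, {"x": 0, "y": 0, "z": 0, "ax": 0, "ay": 0, "az": 0, "hand": 0}, {"x": 0, "y": 0, "z": -0.6, "ax": 0, "ay": 0, "az": 0, "hand": 0}, {"x": 0, "y": 0, "z": -1.2, "ax": 0, "ay": 0, "az": 0, "hand": 0}, {"x": 0, "y": 0, "z": -1.6, "ax": 0, "ay": 0, "az": 0, "hand": 0}, {"x": 0, "y": 0, "z": -1.6, "ax": 0, "ay": 0, "az": 0, "hand": 0}, {"x": 0, "y": 0, "z": -1.6, "ax": 0, "ay": 0, "az": 0, "hand": 0}]}}

```text
clock: 14.4
eef_pos: [494.4, 101.2, 83.1]
tcp_rot: [3.138, 0.0, 1.678]
contact_force: [-1.0, 0.2, -1.2]
opening: 0.086
grasp_force: 39.3
```

```bash
python3 - <<'E'
from h import *
print(monitor.sense()['eef_pos'],go(606.8,-99.8,60,1.492))
E
```

```text
[494.44358447 101.20790551  83.08145512] {'x': np.float64(-4.238), 'y': np.float64(1.801), 'z': np.float64(0.469), 'ax': np.float64(0.031), 'ay': np.float64(0.001), 'az': np.float64(1.779)}
```

>>> {"api": "drive_tool", "payload": {"plan": [{"x": -0.7, "y": 0.3, "z": 0, "ax": 0, "ay": 0, "az": 0.3, "hand": 0}, {"x": -1.4, "y": 0.6, "z": 0, "ax": 0, "ay": 0, "az": 0.6, "hand": 0}, {"x": -2.1, "y": 0.9, "z": 0, "ax": 0, "ay": 0, "az": 0.9, "hand": 0}, {"x": -2.8, "y": 1.2, "z": 0.1, "ax": 0, "ay": 0, "az": 1.2, "hand": 0}, {"x": -3.5, "y": 1.5, "z": 0.2, "ax": 0, "ay": 0, "az": 1.5, "hand": 0}, {"x": -4.1, "y": 1.75, "z": 0.4, "ax": 0.03, "ay": 0, "az": 1.78, "hand": 0}, {"x": -4.24, "y": 1.8, "z": 0.47, "ax": 0.03, "ay": 0, "az": 1.78, "hand": 0}, {"x": -4.24, "y": 1.8, "z": 0.47, "ax": 0.03, "ay": 0, "az": 1.78, "hand": 0}]}}

```text
clock: 15.2
eef_pos: [605.4, -100.7, 57.5]
tcp_rot: [-3.137, 0.0, 1.491]
contact_force: [-0.7, 0.0, -0.5]
opening: 0.091
grasp_force: 39.3
```

```bash
python3 - <<'E'
from h import *
print(monitor.sense()['eef_pos'],go(606.8,-99.8,7,1.492))
im=imaging.grab_frame('wrist');cv2.imwrite('pics/w8.png',im[...,::-1])
E
```

```text
[ 605.43507329 -100.68549664   57.47922126] {'x': np.float64(0.02), 'y': np.float64(0.03), 'z': np.float64(1.009), 'ax': np.float64(-0.04), 'ay': np.float64(0.001), 'az': np.float64(-0.014)}
```

View pics/w8.png

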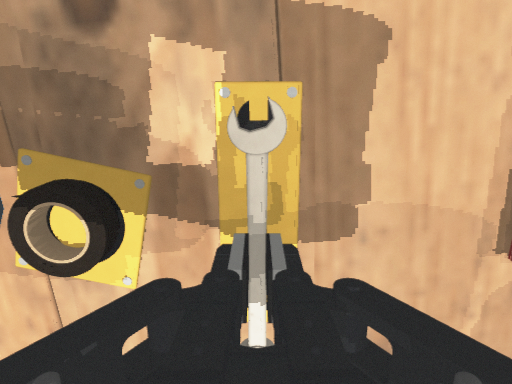

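The short wrench is held and lined up with its tile (shank at column 257). I'll lower it, release and lift.

>>> {"api": "drive_tool", "payload": {"plan": [{"x": 0.02, "y": 0.02, "z": 0.3, "ax": 0, "ay": 0, "az": 0, "hand": 0}, {"x": 0.02, "y": 0.02, "z": 0.6, "ax": 0, "ay": 0, "az": 0, "hand": 0}, {"x": 0.02, "y": 0.02, "z": 0.9, "ax": 0, "ay": 0, "az": 0, "hand": 0}, {"x": 0.02, "y": 0.02, "z": 1, "ax": 0, "ay": 0, "az": 0, "hand": 0}, {"x": 0.02, "y": 0.02, "z": 1.02, "ax": 0, "ay": 0, "az": 0, "hand": 0}, {"x": 0.02, "y": 0.02, "z": 1.02, "ax": 0, "ay": 0, "az": 0, "hand": 0}]}}

```text
clock: 15.85
eef_pos: [607.0, -98.5, 8.0]
tcp_rot: [-3.139, 0.0, 1.492]
contact_force: [-0.4, 0.2, -1.3]
opening: 0.088
grasp_force: 39.3
```

>>> {"api": "drive_tool", "payload": {"plan": [{"x": 0, "y": 0, "z": 0, "ax": 0, "ay": 0, "az": 0, "hand": 35}, {"x": 0, "y": 0, "z": 0, "ax": 0, "ay": 0, "az": 0, "hand": 35}, {"x": 0, "y": 0, "z": 0, "ax": 0, "ay": 0, "az": 0, "hand": 35}, {"x": 0, "y": 0, "z": -0.5, "ax": 0, "ay": 0, "az": 0, "hand": 35}, {"x": 0, "y": 0, "z": -1.3, "ax": 0, "ay": 0, "az": 0, "hand": 60}, {"x": 0, "y": 0, "z": -1.9, "ax": 0, "ay": 0, "az": 0, "hand": 60}, {"x": 0, "y": 0, "z": -1.9, "ax": 0, "ay": 0, "az": 0, "hand": 60}]}}

```text
clock: 16.55
eef_pos: [610.7, -99.5, 108.1]
tcp_rot: [3.135, 0.001, 1.492]
contact_force: [0.6, -0.1, -0.2]
opening: 0.702
grasp_force: 0.0
```

```bash
python3 - <<'E'
from h import *
# pliers: origin (493,311.6), axis 1.618; grasp point 20 mm from the origin toward the jaws
p=np.array([493,311.6])-20*np.array([np.cos(1.618),np.sin(1.618)])
print(p,monitor.sense()['eef_pos'],go(*p,100,1.618))
E
```

```text
[493.94372291 291.62227773] [610.69920968 -99.52271556 108.14394506] {'x': np.float64(7.615), 'y': np.float64(-2.945), 'z': np.float64(0.136), 'ax': np.float64(0.061), 'ay': np.float64(0.014), 'az': np.float64(-1.204)}
```

>>> {"api": "drive_tool", "payload": {"plan": [{"x": 0.9, "y": -0.35, "z": 0, "ax": 0.06, "ay": 0, "az": -0.15, "hand": 60}, {"x": 1.8, "y": -0.7, "z": 0, "ax": 0.06, "ay": 0, "az": -0.3, "hand": 60}, {"x": 2.7, "y": -1.05, "z": 0, "ax": 0.06, "ay": 0, "az": -0.45, "hand": 60}, {"x": 3.6, "y": -1.4, "z": 0, "ax": 0.06, "ay": 0, "az": -0.6, "hand": 60}, {"x": 4.5, "y": -1.75, "z": 0, "ax": 0.06, "ay": 0, "az": -0.75, "hand": 60}, {"x": 5.4, "y": -2.1, "z": 0.1, "ax": 0.06, "ay": 0, "az": -0.9, "hand": 60}, {"x": 6.2, "y": -2.4, "z": 0.1, "ax": 0.06, "ay": 0, "az": -1.1, "hand": 60}, {"x": 6.6, "y": -2.55, "z": 0.1, "ax": 0.06, "ay": 0, "az": -1.2, "hand": 60}]}}

```text
clock: 17.35
eef_pos: [505.0, 242.8, 97.9]
tcp_rot: [-3.133, -0.0, 1.62]
contact_force: [-0.2, -0.4, -0.2]
opening: 0.7
grasp_force: 0.0
```

```bash
python3 - <<'E'
from h import *
print(monitor.sense()['eef_pos'],go(493.9,291.6,60,1.618))
E
```

```text
[505.00964632 242.79051561  97.88415673] {'x': np.float64(0.986), 'y': np.float64(-0.167), 'z': np.float64(0.759), 'ax': np.float64(-0.078), 'ay': np.float64(-0.003), 'az': np.float64(0.023)}
```

>>> {"api": "drive_tool", "payload": {"plan": [{"x": 0.5, "y": -0.1, "z": 0.1, "ax": -0.06, "ay": 0, "az": 0, "hand": 60}, {"x": 0.9, "y": -0.16, "z": 0.3, "ax": -0.06, "ay": 0, "az": 0, "hand": 60}, {"x": 0.98, "y": -0.16, "z": 0.6, "ax": -0.06, "ay": 0, "az": 0, "hand": 60}, {"x": 0.98, "y": -0.16, "z": 0.75, "ax": -0.06, "ay": 0, "az": 0, "hand": 60}, {"x": 0.98, "y": -0.16, "z": 0.75, "ax": -0.06, "ay": 0, "az": 0, "hand": 60}, {"x": 0.98, "y": -0.16, "z": 0.75, "ax": -0.06, "ay": 0, "az": 0, "hand": 60}]}}

```text
clock: 17.95
eef_pos: [496.1, 287.5, 60.9]
tcp_rot: [-3.14, 0.0, 1.617]
contact_force: [0.5, -0.7, -0.5]
opening: 0.702
grasp_force: 0.0
```

```bash
python3 - <<'E'
from h import *
s=monitor.sense();print(s['eef_pos'],s['tcp_rot'],go(493.9,291.6,1.5,1.618))
im=imaging.grab_frame('wrist');cv2.imwrite('pics/w9.png',im[...,::-1])
E
```

```text
[496.05289138 287.52726681  60.86057207] [-3.13968527e+00  4.68222797e-04  1.61662873e+00] {'x': np.float64(0.084), 'y': np.float64(-0.037), 'z': np.float64(1.187), 'ax': np.float64(-0.018), 'ay': np.float64(0.004), 'az': np.float64(-0.013)}
```

View pics/w9.png

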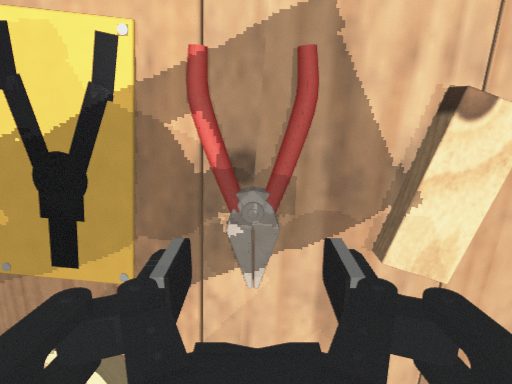

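The pliers are upright in the wrist view: jaw tip (253,287), grip ends (198,45) and (308,45), pivot (252,210). The wooden block is right of them and clear. I'll check the centre.

```bash
python3 - <<'E'
from h import *
c=imaging.camera_info('wrist')
a=ray(c,(253,287),6);b=ray(c,(253,45),8);e=(b-a)/np.linalg.norm(b-a)
print(a,b,np.linalg.norm(b-a),np.arctan2(e[1],e[0]),a+74.5*e,(a+b)/2,ray(c,(252,210),13),ray(c,(230,228),12),ray(c,(277,228),12))
print(monitor.sense()['eef_pos'])
E
```

```text
[496.66347686 234.68893571] [490.45221869 384.58468622] 150.02438384773373 1.6122098212604816 [493.57905337 309.12505821] [493.55784778 309.63681097] [493.77687366 291.52894397] [480.64018177 278.85247474] [509.7210625  280.16491978]
[496.33324594 287.76259254  61.26601642]
```

>>> {"api": "drive_tool", "payload": {"plan": [{"x": 0.06, "y": -0.04, "z": 0.4, "ax": 0, "ay": 0, "az": 0, "hand": 60}, {"x": 0.06, "y": -0.04, "z": 0.8, "ax": 0, "ay": 0, "az": 0, "hand": 60}, {"x": 0.06, "y": -0.04, "z": 1.1, "ax": 0, "ay": 0, "az": 0, "hand": 60}, {"x": 0.06, "y": -0.04, "z": 1.2, "ax": 0, "ay": 0, "az": 0, "hand": 60}, {"x": 0.06, "y": -0.04, "z": 1.2, "ax": 0, "ay": 0, "az": 0, "hand": 60}, {"x": 0.06, "y": -0.04, "z": 1.2, "ax": 0, "ay": 0, "az": 0, "hand": 15}, {"x": 0.06, "y": -0.04, "z": 1.2, "ax": 0, "ay": 0, "az": 0, "hand": 15}, {"x": 0.06, "y": -0.04, "z": 1.2, "ax": 0, "ay": 0, "az": 0, "hand": 15}], "grip_force": 70}}

```text
clock: 18.8
eef_pos: [494.5, 291.9, 2.6]
tcp_rot: [3.141, -0.001, 1.618]
contact_force: [-2.3, -0.6, 7.5]
opening: 0.381
grasp_force: 63.7
```

>>> {"api": "drive_tool", "payload": {"plan": [{"x": 0, "y": 0, "z": 0, "ax": 0, "ay": 0, "az": 0, "hand": 15}, {"x": 0, "y": 0, "z": 0, "ax": 0, "ay": 0, "az": 0, "hand": 15}, {"x": 0, "y": 0, "z": 0, "ax": 0, "ay": 0, "az": 0, "hand": 15}]}}

```text
clock: 19.1
eef_pos: [494.4, 291.9, 2.6]
tcp_rot: [3.141, -0.001, 1.618]
contact_force: [-1.4, -0.3, 6.6]
opening: 0.377
grasp_force: 63.7
```

```bash
python3 - <<'E'
from h import *
s=monitor.sense();print(s['eef_pos'],s['tcp_rot'],s['opening'],s['grasp_force'])
# where the TCP must be at the tile, keeping its offset from the pliers' origin
yaw=1.516; d=yaw-1.615; o=s['eef_pos'][:2]-[493.4,310.5]; R=np.array([[np.cos(d),-np.sin(d)],[np.sin(d),np.cos(d)]])
t=np.array([374.8,316.8])+R@o; print(o,t,go(*t,60,s['tcp_rot'][2]+d))
E
```

```text
[494.44458043 291.93398224   2.63034212] [ 3.14112092e+00 -9.33742653e-04  1.61785411e+00] 0.37680158953794374 63.717312931548804
[  1.04458043 -18.56601776] [374.00443084 298.2216461 ] {'x': np.float64(0.24), 'y': np.float64(-2.4), 'z': np.float64(-1.148), 'ax': np.float64(0.004), 'ay': np.float64(-0.009), 'az': np.float64(0.945)}
```

>>> {"api": "drive_tool", "payload": {"plan": [{"x": 0, "y": 0, "z": -0.5, "ax": 0, "ay": 0, "az": 0, "hand": 15}, {"x": 0, "y": 0, "z": -1, "ax": 0, "ay": 0, "az": 0, "hand": 15}, {"x": 0.1, "y": -0.5, "z": -1.15, "ax": 0, "ay": 0, "az": 0.3, "hand": 15}, {"x": 0.2, "y": -1.2, "z": -1.15, "ax": 0, "ay": 0, "az": 0.6, "hand": 15}, {"x": 0.24, "y": -1.9, "z": -1.15, "ax": 0, "ay": 0, "az": 0.94, "hand": 15}, {"x": 0.24, "y": -2.3, "z": -1.15, "ax": 0, "ay": 0, "az": 0.94, "hand": 15}, {"x": 0.24, "y": -2.4, "z": -1.15, "ax": 0, "ay": 0, "az": 0.94, "hand": 15}, {"x": 0.24, "y": -2.4, "z": -1.15, "ax": 0, "ay": 0, "az": 0.94, "hand": 15}]}}

```text
clock: 19.9
eef_pos: [373.4, 298.2, 59.4]
tcp_rot: [-3.141, -0.001, 1.52]
contact_force: [0.3, 0.6, -1.4]
opening: 0.383
grasp_force: 64.2
```

```bash
python3 - <<'E'
from h import *
s=monitor.sense();print(s['eef_pos'],s['opening'],s['grasp_force'],go(374,298.2,7.3,1.519))
im=imaging.grab_frame('wrist');cv2.imwrite('pics/w10.png',im[...,::-1])
m=cv2.inRange(cv2.cvtColor(im,cv2.COLOR_RGB2HSV),(165,90,40),(180,255,255))|cv2.inRange(cv2.cvtColor(im,cv2.COLOR_RGB2HSV),(0,120,40),(7,255,255))
cs,_=cv2.findContours(m,cv2.RETR_EXTERNAL,cv2.CHAIN_APPROX_SIMPLE);print([cv2.boundingRect(k) for k in cs if cv2.contourArea(k)>300])
E
```

```text
[373.42950996 298.17133113  59.40998852] 0.3826857119923922 64.21304877614602 {'x': np.float64(0.0), 'y': np.float64(0.012), 'z': np.float64(1.042), 'ax': np.float64(-0.002), 'ay': np.float64(-0.006), 'az': np.float64(0.012)}
[(274, 33, 75, 230), (166, 33, 74, 230)]
```

The mask shows both grips held symmetrically (columns 166–349). I'll lower and release.

>>> {"api": "drive_tool", "payload": {"plan": [{"x": 0, "y": 0, "z": 0.3, "ax": 0, "ay": 0, "az": 0, "hand": 15}, {"x": 0, "y": 0, "z": 0.6, "ax": 0, "ay": 0, "az": 0, "hand": 15}, {"x": 0, "y": 0, "z": 0.9, "ax": 0, "ay": 0, "az": 0, "hand": 15}, {"x": 0, "y": 0, "z": 1.02, "ax": 0, "ay": 0, "az": 0, "hand": 15}, {"x": 0, "y": 0, "z": 1.04, "ax": 0, "ay": 0, "az": 0, "hand": 15}, {"x": 0, "y": 0, "z": 1.04, "ax": 0, "ay": 0, "az": 0, "hand": 15}]}}

```text
clock: 20.55
eef_pos: [374.4, 298.0, 7.0]
tcp_rot: [-3.141, -0.0, 1.519]
contact_force: [-0.4, -1.2, -0.9]
opening: 0.379
grasp_force: 64.8
```

>>> {"api": "drive_tool", "payload": {"plan": [{"x": 0, "y": 0, "z": 0, "ax": 0, "ay": 0, "az": 0, "hand": 60}, {"x": 0, "y": 0, "z": 0, "ax": 0, "ay": 0, "az": 0, "hand": 60}, {"x": 0, "y": 0, "z": 0, "ax": 0, "ay": 0, "az": 0, "hand": 60}, {"x": 0, "y": 0, "z": 0, "ax": 0, "ay": 0, "az": 0, "hand": 60}, {"x": 0, "y": 0, "z": -0.6, "ax": 0, "ay": 0, "az": 0, "hand": 60}, {"x": 0, "y": 0, "z": -1.5, "ax": 0, "ay": 0, "az": 0, "hand": 60}, {"x": 0, "y": 0, "z": -2.4, "ax": 0, "ay": 0, "az": 0, "hand": 60}, {"x": 0, "y": 0, "z": -3, "ax": 0, "ay": 0, "az": 0, "hand": 60}]}}

```text
clock: 21.35
eef_pos: [374.1, 298.4, 159.8]
tcp_rot: [3.141, -0.002, 1.519]
contact_force: [0.1, 0.6, 0.2]
opening: 0.7
grasp_force: 0.0
```

>>> {"api": "drive_tool", "payload": {"plan": [{"x": 0.9, "y": 0, "z": 0, "ax": 0, "ay": 0, "az": 0, "hand": 60}, {"x": 1.8, "y": 0, "z": 0, "ax": 0, "ay": 0, "az": 0, "hand": 60}, {"x": 2.7, "y": -0.3, "z": 0, "ax": 0, "ay": 0, "az": 0, "hand": 60}, {"x": 3.6, "y": -0.6, "z": 0, "ax": 0, "ay": 0, "az": 0, "hand": 60}, {"x": 4.5, "y": -1, "z": 0, "ax": 0, "ay": 0, "az": 0, "hand": 60}, {"x": 5.3, "y": -1.5, "z": 0, "ax": 0, "ay": 0, "az": 0, "hand": 60}, {"x": 5.6, "y": -1.8, "z": 0, "ax": 0, "ay": 0, "az": 0, "hand": 60}, {"x": 5.6, "y": -1.8, "z": 0, "ax": 0, "ay": 0, "az": 0, "hand": 60}]}}

```text
clock: 22.15
eef_pos: [295.9, 584.3, 156.6]
tcp_rot: [-3.14, -0.0, 1.522]
contact_force: [0.4, -1.3, 0.4]
opening: 0.704
grasp_force: 0.0
```

```bash
cat > v.py <<'E'
from h import *
im=imaging.grab_frame('top');c=imaging.camera_info('top');hsv=cv2.cvtColor(im,cv2.COLOR_RGB2HSV)
def win(m,u,v,du,dv):
    w=np.zeros_like(m);u,v=int(u*.64),int(v*.64);w[v-dv:v+dv,u-du:u+du]=m[v-dv:v+dv,u-du:u+du];return w
st=cv2.inRange(hsv,(0,0,120),(180,70,255));dk=cv2.inRange(hsv,(0,0,0),(180,255,75))
red=cv2.inRange(hsv,(165,110,60),(180,255,255))|cv2.inRange(hsv,(0,120,60),(7,255,255))
k=np.ones((3,3),np.uint8)
print('wl',*rect(pts(cv2.morphologyEx(win(st,565,241,33,13),cv2.MORPH_CLOSE,k),c,12)))
print('ws',*rect(pts(cv2.morphologyEx(win(st,443,246,27,12),cv2.MORPH_CLOSE,k),c,11)))
print('tape',*rect(pts(cv2.morphologyEx(win(dk,444,310,20,20),cv2.MORPH_CLOSE,k),c,19)))
print('pl',*rect(pts(cv2.morphologyEx(win(st|red,208,385,29,16),cv2.MORPH_CLOSE,np.ones((5,5))),c,14)))
cv2.imwrite('pics/top9.png',cv2.resize(im[130:280,90:410][...,::-1],(800,375),interpolation=cv2.INTER_CUBIC))
print(monitor.sense()['eef_pos'],monitor.sense()['contact_force'])
E
python3 v.py
```

```text
wl [ 609.4 -312.3] 165.4 27.8 1.537
ws [608.5 -98.3] 136.9 25.1 1.514
tape [471.2 -83.1] 31.1 8.7 0.891
pl [376.6 319. ] 145.1 77.8 1.539
[296.97730131 582.70093809 156.52659535] [ 0.24776978 -0.36702894  0.17809161]
```

View pics/top9.png

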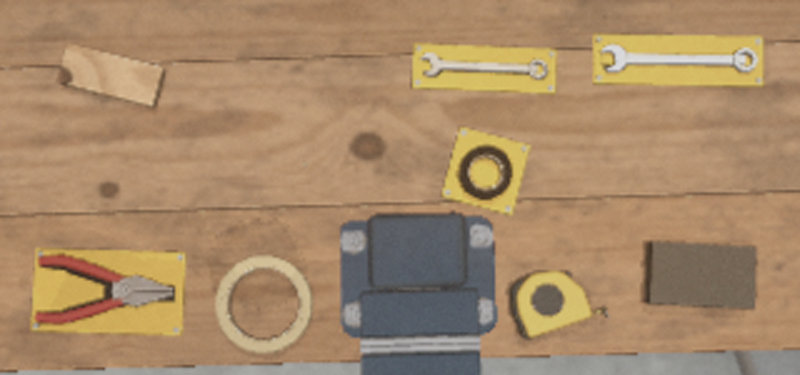

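The top view shows all four things on their own tiles. The two wrenches and the pliers measure within 3 mm of their tile centres. The tape ring is at (486,171) in the crop, so I'll check that numerically.

```bash
python3 - <<'E'
from h import *
im=imaging.grab_frame('top');c=imaging.camera_info('top')
g=cv2.inRange(cv2.cvtColor(im,cv2.COLOR_RGB2HSV),(0,0,0),(180,255,100));w=np.zeros_like(g);w[183:214,270:300]=g[183:214,270:300]
P=pts(w,c,20);p=cv2.minEnclosingCircle(P);print(p,len(P));print(ray(c,(284.4,198.4),20))
if p[1]>25 and np.hypot(p[0][0]-493.5,p[0][1]+97)<7: print(r.sign_off())
E
```

```text
((489.8257751464844, -96.1082992553711), 28.295501708984375) 56
[490.66308533 -97.27015184]
the job is handed in; nothing more can be done
None
```

All four items are on their own tiles, each measured from the top camera at under 4 mm from its tile's centre, and the job was handed in at about 22 s on the robot clock; the judge returned no verdict.

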